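# Set the sliding length stop and hold it with the cam lever squeezed shut

## Task

Set up the length stop for cutting: take the steel stop pin from its wooden block and stand it fully home in the bore at the end of the sliding leg, then push the leg out against its spring until the white line of its pointer is over the red length mark, with the lever still open for a moment. Only then, keeping the leg at the mark, squeeze the red cam lever fully closed against the black thumb rest, and finish with the hand still holding lever and thumb rest together with the leg at the mark; do not let go. Leave the pencil, the spanner and the tape measure as they lie.

Things in the scene. Friction and masses are not known exactly. Their poses are not given: they have to be found in the camera images.
- stop_base: fixed base of the length stop: plywood foot 112 x 200 x 12 mm with two aluminium rails up to 42 mm high, a white scale strip on its robot side. Origin on the bench under the leg's centre line; its -y axis is the direction in which the leg comes out (to the robot's right), its -x axis points roughly at the robot.
- sliding_leg (a joint): how far the leg has been pushed out along the base's -y axis, m: 0 = fully in (start), stop at 0.13. A spring pulls it back with 3 N at 0, 5 N at 0.12, so it returns when let go, lever closed or not. The leg is an aluminium bar 40 mm wide, top 38 mm above the bench; it carries bore block, push plate, thumb rest, cam lever and pointer.
- push_plate (a point): centre of the +y face of the blue push plate on the leg, 13 mm to -y of point pinch; moves with the leg. The plate stands across the leg, 112 mm wide (56 mm to each side), 44 to 80 mm above the bench, 6 mm thick. Fingers that stand open round lever and thumb rest can push the leg out by it, towards -y.
- cam_hinge (a joint): angle of the red cam lever on the leg, rad: 0 to 0.06 at the start (open, free end swung away from the thumb rest to the robot's side), 0.32 = fully closed, parallel to the thumb rest. Upright pivot 52 mm to base +y of point pinch; arm 62 mm long, reaching to 3 mm from the push plate, from 46 to 82 mm above the bench. It is stiff (about 4 N at point pinch) and stays where it is put.
- pinch (a point): point on the leg's centre line midway between the outer faces of the thumb rest and the closed lever, 65 mm above the bench; moves with the leg, axes as the base. A hand centred here with fingers closing along base x meets the thumb rest's outer face 13 mm to +x and the closed lever's outer face 13 mm to -x (open: about 30 mm to -x). Below the fingers nothing tops 46 mm.
- thumb_rest: black upright plate 58 mm long (along y), 8 mm thick, on the leg (gives 1 mm at most) on the +x side of the centre line, top 82 mm above the bench. Origin on the centre line at the leg's top, 20 mm to +y of point pinch; outer face 13 mm to +x of the origin.
- cam_lever: the red cam lever, arm 62 mm long and about 9 mm thick, with a black rubber pad 46 x 36 mm on its outer face where a finger presses. Origin on its upright pivot axis at the lever's lower edge, 46 mm above the bench; its own -y axis points along the arm to the free end, -x out of the padded face.
- leg_bore (a point): centre of the mouth of the bore in the dark steel block (50 x 50 mm) at the leg's -y end, 44 mm above the bench; bore 19 mm in diameter with a 2 mm chamfer, 26 mm deep, upright; moves with the leg, 126 mm to -y of point pinch.
- leg_index (a point): outer end of the white line on the leg's dark pointer, on the robot side, 45 mm above the bench; moves with the leg, 64 mm to +y of point pinch.
- length_mark: red block 18 x 8 x 18 mm on the scale strip of the base, fixed for the run at 50 to 110 mm along the leg's way; origin in the middle of its underside, axes as the base. The leg is at the mark when point leg_index has the same base y as this origin (8 mm wide block: within 4 mm).
- stop_pin: steel stop pin, 79 mm tall, 0.12 kg, round: spigot 16 mm in diameter and 22 mm long with a chamfered foot, brass shoulder 30 mm in diameter and 5 mm thick, then a 20 mm grip from 27 mm to the top. Origin at the centre of the foot, z up along the pin. Starts upright in the wooden block with the shoulder on the block's top.
- pin_shoulder (a point): centre of the underside of the pin's shoulder, 22 mm above the foot; it comes to rest at point leg_bore when fully home.
- pin_block: fixed wooden block 60 x 60 x 34 mm with a 19 mm bore, 26 mm deep, from above in which the pin stands at the start. Origin under its centre.
- carpenter_pencil: red flat carpenter pencil, 14 x 170 x 8 mm, lying on the bench; bystander. Origin under its centre, long along y.
- spanner: steel combination spanner, 34 x 170 x 8 mm, lying on the bench; bystander. Origin under its centre, long along y.
- tape_measure: yellow and black tape measure, 36 x 95 x 66 mm, standing on the bench; bystander. Origin under its case, long along y.

How it is judged:
On the way, in this order (a step that is already met when the one before it is completed fails the run):
1. the pin stands fully home in the leg's bore and has been let go (horizontal distance between pin_shoulder and leg_bore below 0.004 m and z of pin_shoulder in the frame of leg_bore between -0.003 and 0.003 m and angle between stop_pin's own z axis and vertical below 0.08 rad and contact force between the fingers and stop_pin below 0.1 N), for 0.2 s.
2. the leg is at the length mark (within 4 mm) with the lever still open (y of leg_index in the frame of length_mark between -0.004 and 0.004 m and value of joint cam_hinge below 0.12 rad), for 0.2 s.
At the end, for the whole second after the job is handed in: The pin is home in the bore (shoulder within 3 mm of the mouth, upright within 0.08 rad), the leg's pointer is within 4 mm of the red mark and still, the cam lever is closed (over 0.27 rad of 0.32), and the fingers still press both the lever and the thumb rest with more than 2 N (horizontal distance between pin_shoulder and leg_bore below 0.004 m and z of pin_shoulder in the frame of leg_bore between -0.003 and 0.003 m and angle between stop_pin's own z axis and vertical below 0.08 rad and y of leg_index in the frame of length_mark between -0.004 and 0.004 m and value of joint cam_hinge above 0.27 rad and contact force between the fingers and cam_lever above 2 N and contact force between the fingers and thumb_rest above 2 N and velocity of joint sliding_leg between -0.01 and 0.01 m/s); the arm keeps its last pose, push and grip.
It fails at once if the lever is closed (past 0.15 rad) while the leg is more than 10 mm from the mark (value of joint cam_hinge above 0.15 rad and (y of leg_index in the frame of length_mark above 0.01 m or y of leg_index in the frame of length_mark below -0.01 m)).
It fails at once if the pencil, spanner or tape measure is moved more than 30 mm (distance of any of carpenter_pencil, spanner, tape_measure from where it was at the start of the episode above 0.03 m).
It also fails if it takes over 61 s, if anything falls off the work surface, if the arm or the gripper's body presses on something with over 40 N, if the wrist force passes 120 N, or if a joint passes its speed limit or range.

## Robot

A 7-joint arm with a two-finger parallel gripper is mounted at the origin on a cart in front of the work surface, level with it; the furniture and walls round the work are solid. World frame = base frame: x ahead of the robot, y to its left, z up, the work surface at z = 0. Lengths are in m, angles in rad, forces in N, time in s.
With the tool pointing down it reaches from about 0.35 to 0.9 m from the base axis. Payload 7.2 kg.
Tool frame: the origin (TCP) lies on the centre line of the jaws, within the pads' length; the fingertips stand 19 mm ahead of it and the grasp point (between the pads) is the TCP; z points along the fingers, y is the line along which they close (so a half turn about z gives the same grasp; the last joint's range is limited). The gripper opens to 88 mm and grips with 3 to 60 N. Pads are 20 mm wide; open, the fingers measure 115 mm over their backs; the gripper's body (75 mm by 178 mm) begins 61 mm behind the grasp point.
Start: joints at [-1.332, 0.411, -0.013, 1.596, 0.006, 1.134, -0.082], TCP at [0.189, 0.596, 0.242] pointing down, gripper open.
Joint ranges: [-2.95, 2.95], [-0.29, 1.99], [-1.47, 1.44], [0.14, 2.54], [-1.03, 4.17], [0.13, 1.85], [-2.86, 2.86]. Speed limits (rad/s): [2.39, 2.39, 3.01, 3.01, 3.14, 3.14, 3.14].

## Interface

Orientations are given as a rotation vector (axis times angle).
In Python, from rig import robot gives the robot as it stands.
- The arm moves only by the tool move_arm, never from a script. Its argument "increments" is a list that holds one entry, the list of rows, each a list of 5 numbers: the finger opening in cm, from 0 to 8.78, then the shift along the tool's x, y, z in parts of the range, where 1.0 means 100 cm, then the turn about the tool's z in fractions of the full range, 1 being 360 degrees. A call has 1 to 20 rows; each row is the pose to reach, as a shift and turn from the pose commanded when the call began, along the tool's axes at that moment; what a row does not reach only later rows make up. A row lasts 1/10 s, in which the tool goes at most 50 mm and 8.59 degrees, less where a joint would pass 70% of its speed; a pose out of reach is approached as far as the arm can. Shift and turn numbers lie between -1 and 1, and a call with a number outside is refused. A call with a gripper value outside its range is refused whole. The fingers move at their own pace and stop on an object; the grip force is fixed at half the most. Time passes only in rows, so rows that repeat a pose let the fingers close. It gives the time, the measured TCP pose, the force, the opening and the grip force at its end, in the units of the state.
- robot.get_obs(): the state, without advancing time (a new reading comes with each control period).
- robot.grab_frame(name): name is "side" or "top"; returns (picture, depth): 400x640x3 uint8, red, green, blue; 400x640 float32, m along the optical axis (not along the pixel's ray), 0 where there is no reading.
- robot.calibration(name): a dict with "intrinsics" (3x3 intrinsics, pixels), "xyz" and "rotation" of the camera in the world. Camera axes: x right, y down, z forward; pixel columns grow to the right and rows downward; lengths in m; the calibration is good to about 2 mm. A picture is of the moment at which its call begins. calibration takes no time and is no camera call.
- robot.job_done(): hands the job in; it is judged then, once.
The state is a dict: "time": time; "q": joint angles; "qvel": joint speeds; "tau": joint torques, N m; "tcp_pos": TCP position; "ee_rot": TCP orientation; "contact_force": force on the tool from outside, world axes, zero at the start; "wrist_torque": the same for the moment, N m; "finger_gap": opening from 0.0 (shut) to 1.0 (fully open); "finger_force": force on a finger pad.
Only numpy, scipy, OpenCV 4.12 (cv2) and the standard library are available. Lean on these libraries where they do the work, as an engineer would, in place of code of your own. Each camera call takes 0.05 s, during which the arm holds its last target. There are 200 camera calls.

## Working session

There is one attempt and no reset: what is moved stays moved. The work goes in short steps, Python scripts to look and compute and a tool call to move; the robot and the scene stay as the last step left them, time stands still between calls to the robot, and variables do not carry over. Pictures are saved under pics/ and viewed, at most 11 in all, crops included, and the job is handed in when it is done.

Besides the shell and the picture viewer there is one more tool, called after ">>>" as name(argument=value, ...) on one line, values as JSON. move_arm: Moves the arm, as the interface text tells. Its arguments: {"type":"object","properties":{"increments":{"type":"array"}},"required":["increments"]}

```bash
mkdir -p pics; ls
cat > h.py <<'E'
import numpy as np, cv2
from rig import robot
def cam(n):
    im,d=robot.grab_frame(n); c=robot.calibration(n); return im,d,c
def pts(d,c):
    K=np.array(c["intrinsics"]);R=np.array(c["rotation"]);
    if R.shape!=(3,3): R=cv2.Rodrigues(R.astype(float))[0]
    v,u=np.mgrid[:d.shape[0],:d.shape[1]]
    p=np.stack([(u-K[0,2])/K[0,0]*d,(v-K[1,2])/K[1,1]*d,d],-1)
    return p@R.T+np.array(c["xyz"])
def ray(u,v,z,c):
    K=np.array(c["intrinsics"]);R=np.array(c["rotation"]);
    if R.shape!=(3,3): R=cv2.Rodrigues(R.astype(float))[0]
    o=np.array(c["xyz"]);r=R@np.linalg.solve(K,[u,v,1.]);return o+r*(z-o[2])/r[2]
E
python3 - <<'E'
from h import *
for n in("side","top"):
    im,d,c=cam(n);cv2.imwrite(f"pics/{n}0.png",im[:,:,::-1]);np.savez(f"{n}0.npz",im=im,d=d);print(n,c)
s=robot.get_obs();print(s)
E
```

```text
pics
side {'intrinsics': array([[443.1682048 ,   0.        , 316.98113496],
       [  0.        , 443.1682048 , 205.2455497 ],
       [  0.        ,   0.        ,   1.        ]]), 'xyz': array([0.06297132, 0.49671896, 0.42042831]), 'rotation': array([-0.73086414,  2.27645822, -1.44659643])}
top {'intrinsics': array([[390.9362346 ,   0.        , 318.48270273],
       [  0.        , 390.9362346 , 199.06867062],
       [  0.        ,   0.        ,   1.        ]]), 'xyz': array([ 0.32349853, -0.15311249,  0.91732207]), 'rotation': array([-2.09390788,  2.10855313, -0.23153043])}
{'time': 0.1, 'q': array([-1.33220871,  0.41180601, -0.01269307,  1.59696359,  0.00561249,
        1.13432479, -0.08223994]), 'qvel': array([ 9.62999872e-05, -1.99658965e-03, -8.86342853e-04, -1.57507370e-03,
       -8.65599983e-05,  1.08537882e-03, -3.94702093e-03]), 'tau': array([ 3.08382878e-03, -5.89099967e+01,  6.43783528e-01, -2.91709006e+01,
       -5.38234063e-02,  1.45440584e-02,  4.93749724e-05]), 'tcp_pos': array([0.18866592, 0.59538236, 0.24090061]), 'ee_rot': array([-4.80040705e-01, -3.10459655e+00,  2.29737128e-03]), 'contact_force': array([-0.52270167, -1.35808707,  0.44747569]), 'wrist_torque': array([-0.05889625, -0.0696447 ,  0.01686879]), 'finger_force': 0.0, 'finger_gap': 0.9975719918732965}
```

View pics/top0.png

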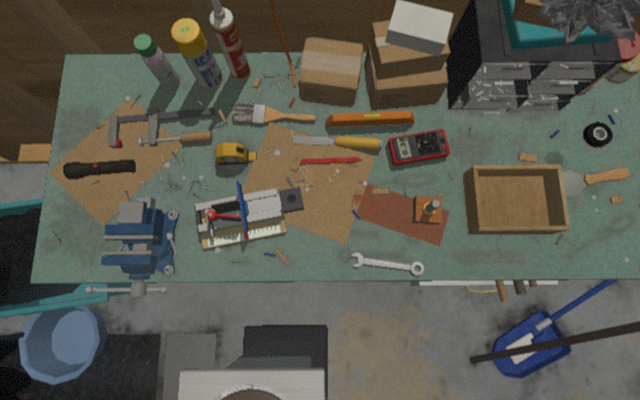

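View pics/side0.png

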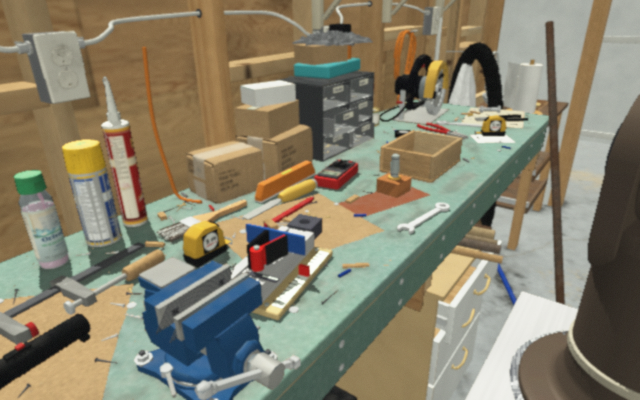

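The top view shows the stop at about (240,218), with its bore block at (291,199) and the blue plate at (242,208). The pin block is at (430,208), and the spanner, pencil and tape measure are clear of the path. I'll enlarge the two areas.

Run:
```python
from h import *
z=np.load("top0.npz");im=z["im"][:,:,::-1]
a=cv2.resize(im[170:260,185:315],None,fx=6,fy=6,interpolation=cv2.INTER_CUBIC)
cv2.imwrite("pics/c1.png",a)
z2=np.load("side0.npz");b=z2["im"][:,:,::-1]
b1=cv2.resize(b[205:325,235:345],None,fx=3.6,fy=3.6,interpolation=cv2.INTER_CUBIC)
p1=cv2.resize(im[185:230,405:455],None,fx=8,fy=8,interpolation=cv2.INTER_CUBIC)
H=max(b1.shape[0],p1.shape[0]);o=np.zeros((H,b1.shape[1]+p1.shape[1],3),np.uint8);o[:b1.shape[0],:b1.shape[1]]=b1;o[:p1.shape[0],b1.shape[1]:]=p1
cv2.imwrite("pics/c2.png",o);print(o.shape)
P=pts(z["d"],robot.calibration("top"))
for (u,v) in [(430,200),(436,203),(432,204),(434,206),(425,215),(445,215),(291,199),(242,205),(350,150),(285,195),(297,205)]:print(u,v,P[v,u].round(4))
```

```text
(432, 796, 3)
430 200 [ 0.52   -0.4075  0.0354]
436 203 [ 0.5011 -0.4043  0.0898]
432 204 [ 0.4992 -0.3959  0.0886]
434 206 [ 0.4945 -0.3995  0.0899]
425 215 [ 0.4855 -0.3946  0.0318]
445 215 [ 0.4914 -0.4514 -0.0019]
291 199 [ 0.5293 -0.0849  0.0155]
242 205 [0.5032 0.0187 0.0742]
350 150 [ 0.6571 -0.2289 -0.0024]
285 195 [ 0.5324 -0.0732  0.0437]
297 205 [ 0.5093 -0.1007  0.0409]
```

View pics/c1.png

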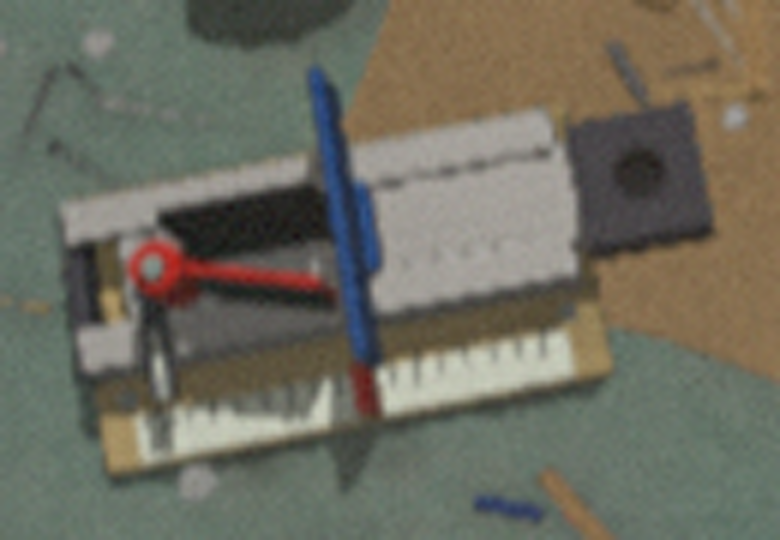

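View pics/c2.png

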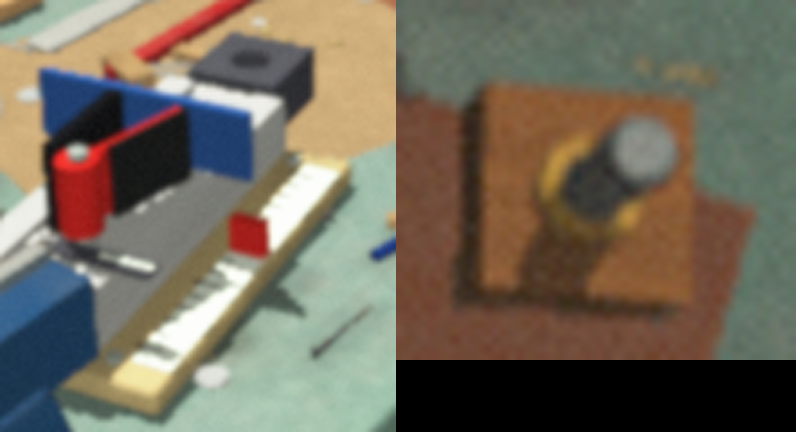

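The top crop puts the bore mouth at (640,172), the block corners at (568,122), (690,103), (712,230) and (583,252), the lever pivot at (153,265), the pointer line tip near (162,398) and the red mark near (367,388). In the second crop the pin top is at (643,150) and its shoulder is centred near (590,188). I'll convert these to positions.

Run:
```python
from h import *
ct=robot.calibration("top");cs=robot.calibration("side")
f=lambda x,y,z:ray((x+.5)/6-.5+185,(y+.5)/6-.5+170,z,ct)[:2].round(4)
g=lambda x,y,z:ray((x-396+.5)/8-.5+405,(y+.5)/8-.5+185,z,ct)[:2].round(4)
s=lambda x,y,z:ray((x+.5)/3.6-.5+235,(y+.5)/3.6-.5+205,z,cs)[:2].round(4)
cor=[f(*p,.044) for p in((568,122),(690,103),(712,230),(583,252))];print("block",cor,np.mean(cor,0))
print("bore",f(640,172,.044),"side",s(262,58,.044))
e=f(608,375,.012)-f(108,470,.012);print("strip edge",np.degrees(np.arctan2(e[1],e[0]))+90,np.hypot(*e))
e=f(317,68,.08)-f(370,360,.08);print("plate",f(317,68,.08),f(370,360,.08),np.degrees(np.arctan2(e[1],e[0])),np.hypot(*e))
print("pivot top",f(153,265,.085), "side",s(80,152,.085))
print("pin top",g(643,150,.091),"shoulder",g(588,190,.039))
c=[g(485,90,.034),g(690,97,.034),g(690,303,.034),g(480,297,.034)];print("pinblock",c,np.mean(c,0))
z=np.load("top0.npz");im=z["im"];P=pts(z["d"],ct)
def red(im,P,box,n):
    h=cv2.cvtColor(im,cv2.COLOR_RGB2HSV).astype(int);m=((h[...,0]<8)|(h[...,0]>172))&(h[...,1]>130)&(h[...,2]>60)
    k=np.zeros_like(m);x0,x1,y0,y1=box;k[y0:y1,x0:x1]=1;m&=k
    v,u=np.nonzero(m);print(n,len(u),u.min(),u.max(),v.min(),v.max(),u.mean(),v.mean(),np.median(P[m],0).round(4),P[m].min(0).round(4),P[m].max(0).round(4))
red(im,P,(240,252,228,242),"mark top")
z2=np.load("side0.npz");P2=pts(z2["d"],cs)
red(z2["im"],P2,(295,312,262,280),"mark side")
h=cv2.cvtColor(z2["im"],cv2.COLOR_RGB2HSV)
for (x,y) in[(200,300),(150,370),(245,235),(300,210),(150,268),(130,380),(330,170)]:
    v,u=int(y/3.6+205),int(x/3.6+235);print("side",x,y,P2[v,u].round(4))
# pointer tip two guesses
print("tip top",f(162,398,.045),"tip side",s(150,268,.045))
# sidepin
hh=z2["im"]
pm=[(395,154),(395,158),(395,176)]
for u,v in pm: print("sidepin",u,v,P2[v,u].round(4),ray(u,v,.091,cs).round(4))
```

```text
block [array([ 0.5445, -0.0598]), array([ 0.5517, -0.1066]), array([ 0.5017, -0.1152]), array([ 0.4936, -0.0663])] [ 0.522875 -0.086975]
bore [ 0.5246 -0.0876] side [ 0.5203 -0.0902]
strip edge 10.459465815844965 0.1955493288150077
plate [0.5567 0.0297] [0.4476 0.0063] 12.105516174190303 0.1115812260194339
pivot top [0.482 0.085] side [0.4806 0.086 ]
pin top [ 0.5002 -0.4027] shoulder [ 0.4997 -0.4018]
pinblock [array([ 0.5305, -0.3755]), array([ 0.528 , -0.4346]), array([ 0.4676, -0.43  ]), array([ 0.4698, -0.3703])] [ 0.498975 -0.4026  ]
mark top 17 244 246 231 237 245.11764705882354 233.8235294117647 [0.4449 0.0186 0.0272] [0.4384 0.0161 0.0255] [0.4521 0.0216 0.0295]
mark side 108 298 308 264 276 303.3333333333333 269.8240740740741 [0.4437 0.0222 0.0241] [ 0.4362 -0.0047  0.0121] [0.4679 0.0262 0.0306]
side 200 300 [0.4407 0.0609 0.0121]
side 150 370 [0.4281 0.1088 0.0114]
side 245 235 [0.4437 0.0233 0.0241]
side 300 210 [ 0.4466 -0.0218  0.0129]
side 150 268 [0.4413 0.0908 0.0454]
side 130 380 [0.4306 0.1171 0.0102]
side 330 170 [ 0.4579 -0.0616  0.0112]
tip top [0.439  0.0903] tip side [0.4412 0.0903]
sidepin 395 154 [ 0.5031 -0.4073  0.0912] [ 0.5033 -0.4078  0.091 ]
sidepin 395 158 [ 0.4961 -0.3942  0.0864] [ 0.4901 -0.382   0.091 ]
sidepin 395 176 [ 0.4943 -0.3965  0.0416] [ 0.438 -0.28   0.091]
```

Run:
```python
from h import *
ct=robot.calibration("top");cs=robot.calibration("side")
for n,c,box in(("top",ct,(195,300,180,255)),("side",cs,(235,345,205,325))):
    z=np.load(n+"0.npz");im=z["im"];P=pts(z["d"],c);h=cv2.cvtColor(im,cv2.COLOR_RGB2HSV)
    k=np.zeros(im.shape[:2],bool);k[box[2]:box[3],box[0]:box[1]]=1
    b=k&(h[...,0]>100)&(h[...,0]<130)&(h[...,1]>120)&(P[...,2]>.05)&(P[...,2]<.1)&(P[...,0]<.6)
    p=P[b];l=cv2.fitLine(p[:,:2].astype(np.float32),cv2.DIST_HUBER,0,.01,.01).ravel();a=np.degrees(np.arctan2(l[1],l[0]))
    t=(p[:,:2]-l[2:])@l[:2];print(n,"plate",len(p),a,l[2:],np.percentile(t,[0,1,99,100]), "mid",l[2:]+l[:2]*(np.percentile(t,1)+np.percentile(t,99))/2,p[:,2].min(),p[:,2].max())
    w=k&(h[...,1]<75)&(h[...,2]>140)&(P[...,2]<.025)&(P[...,2]>.005)
    p=np.array([ray(u,v,.0125,c)[:2] for v,u in np.argwhere(w)]).astype(np.float32)
    print("strip rect",len(p),cv2.minAreaRect(p*1000), )
    l=cv2.fitLine(p,cv2.DIST_HUBER,0,.001,.001).ravel();print("line",np.degrees(np.arctan2(l[1],l[0]))-90)
    for th in(9,10,11):
        t=np.radians(th);X=np.array([np.cos(t),np.sin(t)]);Y=np.array([-np.sin(t),np.cos(t)]);B=np.array([.5232,-.0885])
        print(th,"tip",[float(round(((q-B)@e)*1000,1)) for q in(np.array([.440,.0903]),np.array([.445,.0195]),np.array([.4815,.0855])) for e in(X,Y)],"pinch",B+.126*Y)
```

```text
top plate 129 11.202207 [0.505998   0.02005057] [-0.05558806 -0.05487451  0.04907215  0.05003168] mid [0.50315211 0.01948695] 0.0517741494333247 0.08080861195937972
strip rect 453 ((486.43377685546875, 34.58863830566406), (108.28524780273438, 174.7394256591797), 11.27927017211914)
line -167.66187
9 tip [-54.2, 189.6, -60.3, 118.9, -14.0, 178.4] pinch [0.50348926 0.03594873]
10 tip [-50.9, 190.5, -58.3, 119.9, -10.9, 178.6] pinch [0.50132033 0.03558578]
11 tip [-47.6, 191.4, -56.2, 120.9, -7.7, 178.8] pinch [0.49915807 0.03518503]
side plate 846 -58.590324 [0.45529255 0.0820952 ] [-0.1755193  -0.17342575  0.09259138  0.09345461] mid [0.43422898 0.11658976] 0.050131284876396454 0.09997837250738945
strip rect 915 ((530.5347900390625, -47.61808776855469), (137.05648803710938, 366.20458984375), 52.65593338012695)
line -128.16418
9 tip [-54.2, 189.6, -60.3, 118.9, -14.0, 178.4] pinch [0.50348926 0.03594873]
10 tip [-50.9, 190.5, -58.3, 119.9, -10.9, 178.6] pinch [0.50132033 0.03558578]
11 tip [-47.6, 191.4, -56.2, 120.9, -7.7, 178.8] pinch [0.49915807 0.03518503]
```

```bash
cat >> h.py <<'E'
def inc(targets,yaw=10.5):
    s=robot.get_obs();R=cv2.Rodrigues(np.array(s["ee_rot"]))[0];p=s["tcp_pos"]
    cur=np.degrees(np.arctan2(R[1,1],R[0,1]));
    dt=(cur-yaw+90)%180-90
    print("t",s["time"],"tcp",p.round(4),"yaw",cur.round(2),"turn rad",np.radians(dt).round(3),"tilt",R[:,2].round(3),"F",s["contact_force"].round(1),"ff",s["finger_force"],"gap",s["finger_gap"])
    for t in targets: print(t,"->cm",((np.array(t)-p)@R*100).round(2))
E
python3 -c "
from h import *
inc([(.45,.25,.24),(.5,-.1,.24),(.5,-.402,.18),(.5,-.402,.067)])"
```

```text
t 0.1 tcp [0.1887 0.5954 0.2409] yaw 72.42 turn rad 1.081 tilt [-0.    -0.001 -1.   ] F [-0.5 -1.4  0.4] ff 0.0 gap 0.9975719918732965
(0.45, 0.25, 0.24) ->cm [-35.34 -25.03   0.13]
(0.5, -0.1, 0.24) ->cm [-50.68 -56.89   0.18]
(0.5, -0.402, 0.18) ->cm [-59.8  -85.67   6.22]
(0.5, -0.402, 0.067) ->cm [-59.8  -85.65  17.52]
```

The rows are not in the units I measure in: shifts go in shares of 100 cm and turns go in shares of 360 degrees. I convert before sending: -85.7 cm / 100 = -0.857, -59.8 cm / 100 = -0.598, 1.08 rad / 6.2832 = 0.1719.

>>> move_arm(increments=[[[8.7,-0.05,-0.035,0,0.0159],[8.7,-0.1,-0.07,0,0.0318],[8.7,-0.15,-0.105,0,0.0477],[8.7,-0.2,-0.14,0,0.0637],[8.7,-0.25,-0.175,0,0.0796],[8.7,-0.3,-0.21,0,0.0955],[8.7,-0.353,-0.25,0,0.1114],[8.7,-0.38,-0.29,0,0.1273],[8.7,-0.4,-0.33,0,0.1432],[8.7,-0.42,-0.375,0,0.1592],[8.7,-0.44,-0.42,0,0.1719],[8.7,-0.46,-0.47,0,0.1719],[8.7,-0.485,-0.52,0,0.1719],[8.7,-0.507,-0.57,0,0.1719],[8.7,-0.52,-0.615,0,0.1719],[8.7,-0.535,-0.66,0.01,0.1719],[8.7,-0.55,-0.71,0.02,0.1719],[8.7,-0.565,-0.755,0.03,0.1719],[8.7,-0.58,-0.8,0.045,0.1719],[8.7,-0.598,-0.857,0.062,0.1719]]])

```text
time: 2.1
tcp_pos: [0.4991, -0.3161, 0.2007]
ee_rot: [2.007, 2.417, 0.0]
contact_force: [0.8, 0.4, 0.9]
finger_gap: 0.988
finger_force: 0.0
```

```bash
python3 -c "
from h import *
inc([(.5,-.402,.18),(.5,-.402,.067)])"
```

```text
t 2.1 tcp [ 0.4991 -0.3161  0.2007] yaw 10.58 turn rad 0.001 tilt [ 0.  0. -1.] F [0.8 0.4 0.9] ff 0.0 gap 0.988467893403385
(0.5, -0.402, 0.18) ->cm [-8.46 -1.49  2.07]
(0.5, -0.402, 0.067) ->cm [-8.46 -1.49 13.37]
```

>>> move_arm(increments=[[[8.7,-0.04,-0.007,0.01,0],[8.7,-0.08,-0.014,0.02,0],[8.7,-0.084,-0.015,0.02,0],[8.7,-0.084,-0.015,0.02,0],[8.7,-0.084,-0.015,0.02,0]]])

```text
time: 2.6
tcp_pos: [0.5001, -0.3984, 0.181]
ee_rot: [-2.006, -2.416, -0.001]
contact_force: [0.6, 0.5, -0.3]
finger_gap: 0.994
finger_force: 0.0
```

```bash
python3 -c "
from h import *
inc([(.5,-.402,.18),(.5,-.402,.067)])
im,d,c=cam('side')
cv2.imwrite('pics/s1.png',cv2.resize(im[100:240,300:500,::-1],None,fx=4,fy=4,interpolation=cv2.INTER_CUBIC))"
```

```text
t 2.6 tcp [ 0.5001 -0.3984  0.181 ] yaw 10.59 turn rad 0.002 tilt [-0.     0.001 -1.   ] F [ 0.6  0.5 -0.3] ff 0.0 gap 0.9942753585497044
(0.5, -0.402, 0.18) ->cm [-0.36 -0.08  0.1 ]
(0.5, -0.402, 0.067) ->cm [-0.37 -0.08 11.4 ]
```

View pics/s1.png

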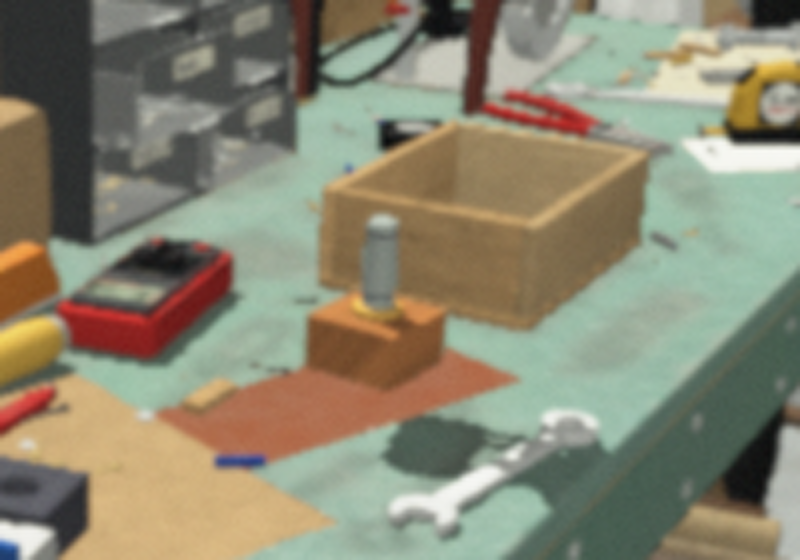

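The side view shows the fingers (305 and 480 px in the crop) astride the upright pin (382,265), so I can descend.

Scaled: 11.4 cm / 100 = 0.114, 9 cm / 100 = 0.09.

>>> move_arm(increments=[[[8.7,-0.002,-0.001,0.03,0],[8.7,-0.002,-0.001,0.06,0],[8.7,-0.002,-0.001,0.09,0],[8.7,-0.002,-0.001,0.114,0],[8.7,-0.002,-0.001,0.114,0],[8.7,-0.002,-0.001,0.114,0],[8.7,-0.002,-0.001,0.114,0],[0,-0.002,-0.001,0.114,0],[0,-0.002,-0.001,0.114,0],[0,-0.002,-0.001,0.114,0],[0,-0.002,-0.001,0.114,0],[0,-0.002,-0.001,0.114,0],[0,-0.002,-0.001,0.114,0],[0,-0.002,-0.001,0.114,0],[0,-0.002,-0.001,0.114,0]]])

```text
time: 4.15
tcp_pos: [0.4991, -0.4018, 0.0671]
ee_rot: [-2.008, -2.416, 0.0]
contact_force: [0.2, 0.7, -0.8]
finger_gap: 0.299
finger_force: 0.0
```

```bash
python3 -c "
from h import *
inc([(.5,-.402,.15)])
"
```

```text
t 4.15 tcp [ 0.4991 -0.4018  0.0671] yaw 10.54 turn rad 0.001 tilt [-0.  0. -1.] F [ 0.2  0.7 -0.8] ff 0.0 gap 0.2985900811200663
(0.5, -0.402, 0.15) ->cm [-0.04  0.09 -8.29]
```

Scaled: -7.5 cm / 100 = -0.075, -5 cm / 100 = -0.05.

>>> move_arm(increments=[[[0,0,0,0,0],[0,0,0,0,0],[0,0,0,0,0],[0,0,0,0,0],[0,0,0,-0.01,0],[0,0,0,-0.03,0],[0,0,0,-0.05,0],[0,0,0,-0.075,0],[0,0,0,-0.075,0]]])

```text
time: 5.05
tcp_pos: [0.4994, -0.4033, 0.1452]
ee_rot: [2.006, 2.412, -0.0]
contact_force: [-0.1, -0.1, -1.9]
finger_gap: 0.223
finger_force: 30.0
```

```bash
python3 -c "
from h import *
inc([(.5235,-.088,.14)])
"
```

```text
t 5.05 tcp [ 0.4994 -0.4033  0.1452] yaw 10.5 turn rad 0.0 tilt [ 0.003 -0.003 -1.   ] F [-0.1 -0.1 -1.9] ff 29.990901863202453 gap 0.22325848718220595
(0.5235, -0.088, 0.14) ->cm [30.57  8.11  0.44]
```

Gripped: the force is 30 N and the gap is 19.6 mm. Moving over the leg bore.

Scaled: 30.5 cm / 100 = 0.305, 1.9 cm / 100 = 0.019.

>>> move_arm(increments=[[[0,0.03,0.008,0,0],[0,0.07,0.019,0,0],[0,0.11,0.029,0,0],[0,0.15,0.04,0,0],[0,0.19,0.05,0,0],[0,0.23,0.061,0,0],[0,0.26,0.069,0,0],[0,0.29,0.077,0,0],[0,0.305,0.081,0,0],[0,0.305,0.081,0.005,0],[0,0.305,0.081,0.005,0],[0,0.305,0.081,0.005,0],[0,0.305,0.081,0.005,0],[0,0.305,0.081,0.005,0]]])

```text
time: 6.45
tcp_pos: [0.5228, -0.0882, 0.1372]
ee_rot: [2.01, 2.414, -0.0]
contact_force: [-0.1, -0.4, -2.1]
finger_gap: 0.221
finger_force: 30.0
```

Run:
```python
from h import *
inc([(.5235,-.088,.14),(.5235,-.088,.077)])
im,d,c=cam('side');im2,d2,c2=cam('top')
a=cv2.resize(im[120:260,230:380,::-1],None,fx=4,fy=4,interpolation=cv2.INTER_CUBIC)
cv2.imwrite('pics/s2.png',a)
cv2.imwrite('pics/t2.png',im2[:,:,::-1])
```

```text
t 6.45 tcp [ 0.5228 -0.0882  0.1372] yaw 10.45 turn rad -0.001 tilt [ 0. -0. -1.] F [-0.1 -0.4 -2.1] ff 29.99095368431881 gap 0.22136684814429586
(0.5235, -0.088, 0.14) ->cm [ 0.01  0.07 -0.28]
(0.5235, -0.088, 0.077) ->cm [0.01 0.07 6.02]
```

View pics/s2.png

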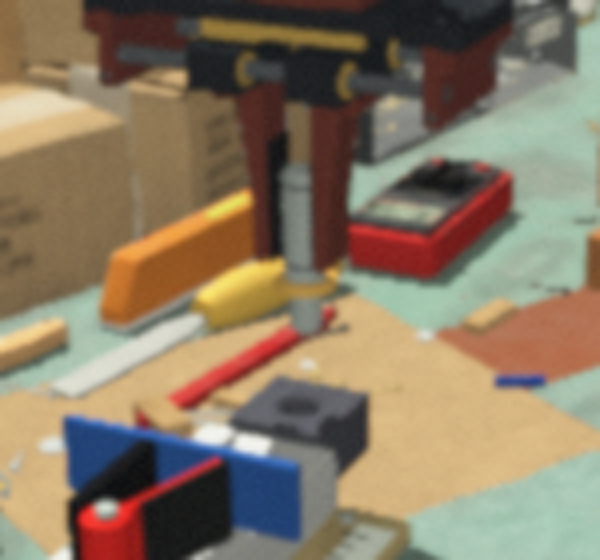

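The pin is held upright with its foot at about (308,325) in the crop, and the bore mouth is at (298,406). I'll check the offset by casting rays.

Run:
```python
from h import *
cs=robot.calibration("side")
s=lambda x,y,z:ray((x+.5)/4-.5+230,(y+.5)/4-.5+120,z,cs).round(4)
print("foot",s(308,325,.082),"pin top",s(296,170,.161),"bore",s(298,406,.044))
```

```text
foot [ 0.5248 -0.0951  0.082 ] pin top [ 0.5223 -0.0862  0.161 ] bore [ 0.5245 -0.0854  0.044 ]
```

Run:
```python
from h import *
im,d,c=cam("side");P=pts(d,c)
v_=np.array([.618,-.786]);l_=np.array([.786,.618])
for z0 in np.arange(.08,.165,.005):
    m=(abs(P[...,2]-z0)<.0025)&(np.hypot(P[...,0]-.523,P[...,1]+.088)<.03)
    if m.sum()<3:continue
    q=P[m][:,:2]-[.5228,-.0882];a=q@l_*1000;b=q@v_*1000
    print(round(z0,3),m.sum(),"lat",a.min().round(1),a.max().round(1),"dep",b.min().round(1))
```

```text
0.085 15 lat -7.0 5.9 dep -6.3
0.09 22 lat -7.2 5.8 dep -7.9
0.095 19 lat -7.2 5.7 dep -7.5
0.1 11 lat -7.3 5.5 dep -9.1
0.105 32 lat -14.7 12.5 dep -15.3
0.11 54 lat -14.8 12.5 dep -13.1
0.115 22 lat -5.7 8.7 dep -9.7
0.12 55 lat -20.5 21.1 dep -20.2
0.125 61 lat -20.5 20.9 dep -20.3
0.13 63 lat -20.7 20.8 dep -20.3
0.135 63 lat -20.7 20.6 dep -19.9
0.14 66 lat -20.8 22.2 dep -20.3
0.145 64 lat -20.8 21.9 dep -21.6
0.15 69 lat -20.8 21.8 dep -20.5
0.155 65 lat -20.8 23.4 dep -21.9
0.16 84 lat -22.8 23.2 dep -21.1
```

Run:
```python
from h import *
z=np.load("top0.npz")
for n,im,d in(("side",)+cam("side")[:2],("top0",z["im"],z["d"])):
    P=pts(d,robot.calibration(n[:4].strip('0')));h=cv2.cvtColor(im,cv2.COLOR_RGB2HSV)
    m=(abs(P[...,2]-.044)<.006)&(np.hypot(P[...,0]-.523,P[...,1]+.088)<.045)&(h[...,2]<120)
    q=P[m][:,:2];print(n,m.sum(),cv2.minAreaRect((q*1000).astype(np.float32)))
    t=np.radians(10.5);X=np.array([np.cos(t),np.sin(t)]);Y=np.array([-np.sin(t),np.cos(t)])
    for e in(X,Y):
        a=(q-[.5228,-.0882])@e*1000;print(np.percentile(a,[0,2,50,98,100]).round(1))
```

```text
side 353 ((521.4758911132812, -82.3669662475586), (50.435115814208984, 55.33114242553711), 9.958846092224121)
[-25.2 -22.   -1.1  23.6  24.9]
[-21.9 -20.1   8.1  27.4  33.9]
top0 416 ((522.3435668945312, -81.05524444580078), (50.40435028076172, 61.38115310668945), 11.185998916625977)
[-24.3 -23.7   0.2  24.8  26.2]
[-23.8 -22.8   2.   25.6  38. ]
```

Scaled: 4.6 cm / 100 = 0.046, 0.15 cm / 100 = 0.0015.

>>> move_arm(increments=[[[0,0.0015,0.0007,0.01,0],[0,0.0015,0.0007,0.02,0],[0,0.0015,0.0007,0.03,0],[0,0.0015,0.0007,0.035,0],[0,0.0015,0.0007,0.04,0],[0,0.0015,0.0007,0.043,0],[0,0.0015,0.0007,0.046,0],[0,0.0015,0.0007,0.046,0],[0,0.0015,0.0007,0.046,0]]])

```text
time: 7.55
tcp_pos: [0.5239, -0.0853, 0.0913]
ee_rot: [2.007, 2.416, 0.001]
contact_force: [3.6, 1.0, -4.8]
finger_gap: 0.22
finger_force: 30.0
```

Scaled: 1.4 cm / 100 = 0.014, 1.2 cm / 100 = 0.012.

>>> move_arm(increments=[[[0,0,0.001,0.003,0],[0,0,0.001,0.006,0],[0,0,0.001,0.009,0],[0,0,0.001,0.012,0],[0,0,0.001,0.014,0],[0,0,0.001,0.014,0],[0,0,0.001,0.014,0]]])

```text
time: 8.25
tcp_pos: [0.5243, -0.0853, 0.0771]
ee_rot: [-2.008, -2.416, -0.0]
contact_force: [1.1, 1.6, -1.2]
finger_gap: 0.221
finger_force: 30.0
```

Scaled: 0.1 cm / 100 = 0.001.

>>> move_arm(increments=[[[0,0,0,0.001,0],[0,0,0,0.001,0],[4,0,0,0.001,0],[4,0,0,0.001,0],[4,0,0,0.001,0],[4,0,0,0.001,0],[4,0,0,0.001,0],[4,0,0,0.001,0],[4,0,0,0.001,0],[4,0,0,0.001,0]]])

```text
time: 9.25
tcp_pos: [0.5243, -0.0854, 0.0762]
ee_rot: [-2.008, -2.416, 0.0]
contact_force: [1.5, -0.6, 0.4]
finger_gap: 0.456
finger_force: 0.0
```

Run:
```python
from h import *
inc([(.5243,-.0853,.17),(.4995,.038,.17),(.4995,.038,.067)])
im,d,c=cam("side");P=pts(d,c)
v_=np.array([.618,-.786]);l_=np.array([.786,.618])
for z0 in np.arange(.04,.106,.005):
    m=(abs(P[...,2]-z0)<.0025)&(np.hypot(P[...,0]-.524,P[...,1]+.0855)<.018)
    if m.sum()<3:continue
    q=P[m][:,:2]-[.524,-.0855];a=q@l_*1000;b=q@v_*1000
    print(round(z0,3),m.sum(),"lat",a.min().round(1),a.max().round(1),"dep",b.min().round(1))
```

```text
t 9.25 tcp [ 0.5243 -0.0854  0.0762] yaw 10.54 turn rad 0.001 tilt [-0.  0. -1.] F [ 1.5 -0.6  0.4] ff 0.0 gap 0.45558180524975284
(0.5243, -0.0853, 0.17) ->cm [ 0.01 -0.   -9.38]
(0.4995, 0.038, 0.17) ->cm [12.58 -0.19 -9.38]
(0.4995, 0.038, 0.067) ->cm [12.58 -0.18  0.92]
0.04 6 lat -10.4 12.0 dep -16.1
0.045 61 lat -16.3 17.6 dep -17.2
0.05 58 lat -14.3 13.7 dep -13.2
0.055 25 lat -10.9 7.9 dep -10.4
0.06 25 lat -9.0 7.7 dep -9.9
0.065 24 lat -9.1 7.5 dep -9.2
0.07 24 lat -9.3 7.4 dep -10.2
0.075 24 lat -9.4 9.1 dep -10.0
0.08 28 lat -9.5 9.0 dep -9.7
0.085 25 lat -9.7 8.8 dep -8.8
0.09 28 lat -9.7 8.6 dep -9.4
0.095 32 lat -9.8 8.5 dep -11.9
0.1 42 lat -9.9 8.3 dep -7.6
```

The pin is home: its shoulder sits at 44–49 mm, its top at about 101 mm, and it stands upright. Next, up and over to the pinch point with the fingers wide open.

>>> move_arm(increments=[[[4,0,0,-0.03,0],[4,0,0,-0.06,0],[4,0,0,-0.094,0],[8.7,0.03,0,-0.094,0],[8.7,0.07,-0.001,-0.094,0],[8.7,0.11,-0.0015,-0.094,0],[8.7,0.128,-0.001,-0.094,0],[8.7,0.128,-0.001,-0.094,0],[8.7,0.128,-0.001,-0.094,0],[8.7,0.128,-0.001,-0.094,0],[8.7,0.128,-0.001,-0.094,0],[8.7,0.128,-0.001,-0.094,0]]])

```text
time: 10.5
tcp_pos: [0.5001, 0.0392, 0.1702]
ee_rot: [2.01, 2.414, -0.0]
contact_force: [-0.6, 0.3, 0.4]
finger_gap: 0.995
finger_force: 0.0
```

Run:
```python
from h import *
inc([(.5,.040,.067)])
im,d,c=cam('side')
a=cv2.resize(im[150:330,220:400,::-1],None,fx=3.3,fy=3.3,interpolation=cv2.INTER_CUBIC)
cv2.imwrite('pics/s3.png',a)
```

```text
t 10.5 tcp [0.5001 0.0392 0.1702] yaw 10.44 turn rad -0.001 tilt [ 0. -0. -1.] F [-0.6  0.3  0.4] ff 0.0 gap 0.9950657542854536
(0.5, 0.04, 0.067) ->cm [8.000e-02 1.000e-02 1.032e+01]
```

View pics/s3.png

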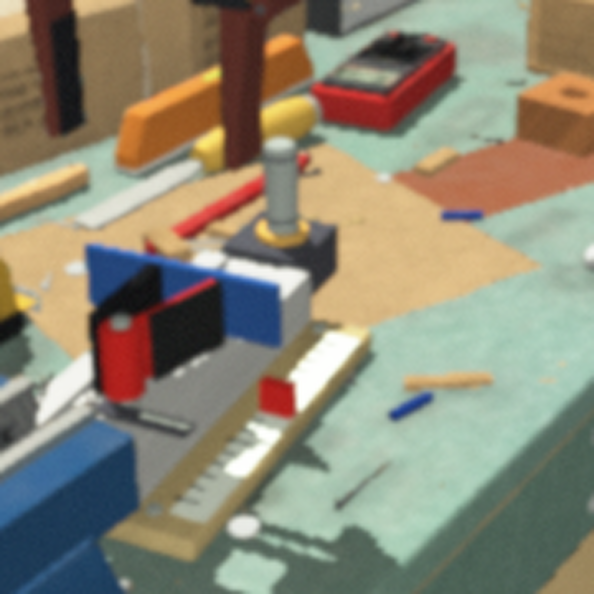

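The pin stands in the bore with its shoulder on the block. The pointer's white line (190,428) and the red mark (278,396) are both visible. Descending round the lever and thumb rest.

Scaled: 10.3 cm / 100 = 0.103, 9 cm / 100 = 0.09.

>>> move_arm(increments=[[[8.75,0.001,0,0.03,0],[8.75,0.001,0,0.06,0],[8.75,0.001,0,0.07,0],[8.75,0.001,0,0.08,0],[8.75,0.001,0,0.09,0],[8.75,0.001,0,0.103,0],[8.75,0.001,0,0.103,0],[8.75,0.001,0,0.103,0]]])

```text
time: 11.35
tcp_pos: [0.4998, 0.0412, 0.0673]
ee_rot: [-2.008, -2.416, 0.0]
contact_force: [0.2, -0.6, -0.3]
finger_gap: 0.995
finger_force: 0.0
```

```bash
cat >> h.py <<'E'
def look(name):
    im,d,c=cam("side");P=pts(d,c);h=cv2.cvtColor(im,cv2.COLOR_RGB2HSV).astype(int)
    cv2.imwrite(f'pics/{name}.png',cv2.resize(im[190:310,240:360,::-1],None,fx=5,fy=5,interpolation=cv2.INTER_CUBIC))
    np.savez(name+".npz",im=im,d=d)
E
python3 - <<'E'
from h import *
inc([(.5,.040,.067)])
look("s4")
E
```

```text
t 11.35 tcp [0.4998 0.0412 0.0673] yaw 10.53 turn rad 0.001 tilt [-0. -0. -1.] F [ 0.2 -0.6 -0.3] ff 0.0 gap 0.9951267443622563
(0.5, 0.04, 0.067) ->cm [-0.12 -0.    0.03]
```

View pics/s4.png

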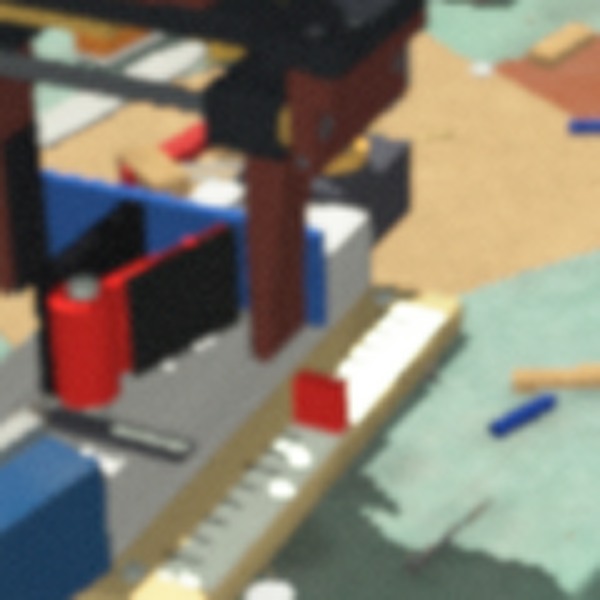

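The fingers straddle the lever and thumb rest (finger at (275,260)); the pointer tip is at (187,447) and the red mark at (320,400). Now pushing most of the way.

Scaled: -7 cm / 100 = -0.07, -6.8 cm / 100 = -0.068.

>>> move_arm(increments=[[[8.75,-0.005,0,0,0],[8.75,-0.01,0,0,0],[8.75,-0.015,0,0,0],[8.75,-0.02,0,0,0],[8.75,-0.025,0,0,0],[8.75,-0.03,0,0,0],[8.75,-0.035,0,0,0],[8.75,-0.04,0,0,0],[8.75,-0.045,0,0,0],[8.75,-0.05,0,0,0],[8.75,-0.055,0,0,0],[8.75,-0.06,0,0,0],[8.75,-0.064,0,0,0],[8.75,-0.068,0,0,0],[8.75,-0.07,0,0,0],[8.75,-0.07,0,0,0],[8.75,-0.07,0,0,0]]])

```text
time: 13.1
tcp_pos: [0.5125, -0.0278, 0.0671]
ee_rot: [-2.008, -2.416, 0.0]
contact_force: [1.7, 3.6, 1.2]
finger_gap: 0.997
finger_force: 1.7
```

Run:
```python
from h import *
inc([])
look("s5")
im,d,ct=cam("top");cv2.imwrite("pics/t5.png",im[:,:,::-1])
cs=robot.calibration("side")
t=np.radians(10.5);X=np.array([np.cos(t),np.sin(t)]);Y=np.array([-np.sin(t),np.cos(t)])
for n in("s4","s5"):
    z=np.load(n+".npz");P=pts(z["d"],cs);h=cv2.cvtColor(z["im"],cv2.COLOR_RGB2HSV).astype(int)
    bx=(P[...,:2]-[.5239,-.0868])@X*1000;by=(P[...,:2]-[.5239,-.0868])@Y*1000
    m=((h[...,0]<8)|(h[...,0]>172))&(h[...,1]>130)&(bx<-35)&(bx>-80)&(P[...,2]<.04)&(P[...,2]>.01)&(by>90)&(by<150)
    print(n,"mark",m.sum(),by[m].min(),by[m].max(),bx[m].min(),bx[m].max(),P[m][:,2].max())
    k=(P[...,2]>.0425)&(P[...,2]<.049)&(bx<-36)&(bx>-75)&(by>60)&(by<230)
    u=np.argwhere(k);print("pointer",k.sum(),by[k].min(),by[k].max(),np.median(by[k]),"bx min",bx[k].min(), "white", np.median(by[k&(h[...,2]>150)]))
```

```text
t 13.1 tcp [ 0.5125 -0.0278  0.0671] yaw 10.53 turn rad 0.0 tilt [-0. -0. -1.] F [1.7 3.6 1.2] ff 1.7264599353075027 gap 0.9965844862822152
s4 mark 106 90.71448105517615 124.58979361655125 -66.81553976629323 -39.97712552315578 0.030754671231556507
pointer 59 108.57455699336826 195.92070145273377 189.78982723428587 bx min -54.73354315322597 white 188.95223847988345
s5 mark 115 90.46800021571002 125.03549336582826 -67.00620473701429 -39.84372217919266 0.030846281188548375
pointer 39 70.84529759088456 132.8008538143813 127.16405390976732 bx min -50.30876347058705 white 124.50554813364427
```

View pics/s5.png

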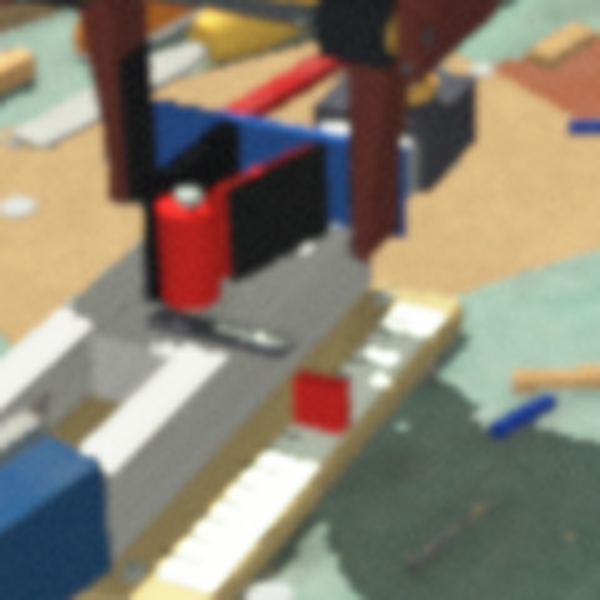

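The pointer tip (288,345) is now near the mark (322,402) and the lever is still open. I'll measure the remaining distance from the mark's +y face and cross-check with rays.

Run:
```python
from h import *
cs=robot.calibration("side");ct=robot.calibration("top")
t=np.radians(10.5);X=np.array([np.cos(t),np.sin(t)]);Y=np.array([-np.sin(t),np.cos(t)]);B=np.array([.5239,-.0868])
b=lambda q:((q[:2]-B)@np.array([X,Y]).T*1000).round(1)
z=np.load("s5.npz");P=pts(z["d"],cs);h=cv2.cvtColor(z["im"],cv2.COLOR_RGB2HSV).astype(int)
bx=(P[...,:2]-B)@X*1000;by=(P[...,:2]-B)@Y*1000
m=((h[...,0]<8)|(h[...,0]>172))&(h[...,1]>130)&(bx<-35)&(bx>-80)&(P[...,2]<.04)&(P[...,2]>.005)&(by>90)&(by<150)
print("face by pct",np.percentile(by[m],[5,25,50,75,95]).round(1),"bx",np.percentile(bx[m],[5,50,95]).round(1))
c=lambda x,y,zz:b(ray((x+.5)/5-.5+240,(y+.5)/5-.5+190,zz,cs))
print("mark top corners side",c(297,372,.031),c(350,381,.031)," bottom",c(294,423,.013),c(345,432,.013))
print("tip",c(290,347,.045),"line start",c(235,330,.045))
z=np.load("top0.npz");im=z["im"];h=cv2.cvtColor(im,cv2.COLOR_RGB2HSV).astype(int)
for v in range(229,241): print(v,[(u,tuple(int(k) for k in im[v,u])) for u in range(242,250) if im[v,u,0]>1.6*im[v,u,1] and im[v,u,0]>1.6*im[v,u,2]])
for u,v in((245.3,231),(245.8,237)):print("top mark",b(ray(u,v,.031,ct)))
```

```text
face by pct [115.9 119.1 121.6 122.5 123.4] bx [-66.3 -59.4 -51. ]
mark top corners side [-49.8 119.2] [-68.  116.9]  bottom [-49.6 122.1] [-67.2 119.9]
tip [-51.6 126.4] line start [-30.4 124.5]
229 []
230 []
231 [(244, (95, 53, 42)), (245, (89, 45, 40))]
232 [(244, (103, 49, 42)), (245, (97, 43, 35)), (246, (97, 47, 43))]
233 [(244, (103, 51, 46)), (245, (104, 39, 36)), (246, (94, 34, 30))]
234 [(244, (104, 57, 49)), (245, (103, 46, 39)), (246, (100, 44, 41))]
235 [(244, (111, 67, 64)), (245, (101, 39, 36)), (246, (92, 37, 34))]
236 [(245, (104, 40, 37)), (246, (95, 40, 37)), (247, (92, 56, 52))]
237 [(245, (108, 50, 47)), (246, (98, 48, 43)), (247, (93, 52, 46))]
238 [(245, (101, 58, 51)), (246, (93, 51, 46)), (247, (84, 49, 44))]
239 []
240 []
top mark [-52.1 115.9]
top mark [-65.9 116.8]
```

Scaled: -0.9 cm / 100 = -0.009, -0.6 cm / 100 = -0.006.

>>> move_arm(increments=[[[8.75,-0.003,0,0,0],[8.75,-0.006,0,0,0],[8.75,-0.009,0,0,0],[8.75,-0.009,0,0,0],[8.75,-0.009,0,0,0],[8.75,-0.009,0,0,0]]])

```text
time: 13.8
tcp_pos: [0.5141, -0.0363, 0.0671]
ee_rot: [-2.008, -2.416, 0.0]
contact_force: [2.4, 4.2, -0.8]
finger_gap: 1.0
finger_force: 1.8
```

Run:
```python
from h import *
inc([])
look("s6")
cs=robot.calibration("side")
t=np.radians(10.5);X=np.array([np.cos(t),np.sin(t)]);Y=np.array([-np.sin(t),np.cos(t)]);B=np.array([.5239,-.0868])
z=np.load("s6.npz");im=z["im"].copy();P=pts(z["d"],cs);by=(P[...,:2]-B)@Y*1000;bx=(P[...,:2]-B)@X*1000
k=(P[...,2]>.043)&(P[...,2]<.049)&(bx<-40)&(bx>-56)&(by>90)&(by<150)
print("pointer by",k.sum(),np.percentile(by[k],[5,50,95]).round(1))
R=cv2.Rodrigues(cs["rotation"])[0];tv=-R@np.zeros(3)
def pr(x,y,zz):
    w=np.r_[B+X*x/1000+Y*y/1000,zz/1000]-cs["xyz"];q=cs["intrinsics"]@(R.T@w);return q[:2]/q[2]
x0,y0=285,235
a=cv2.resize(im[y0:y0+50,x0-5:x0+55,::-1],None,fx=10,fy=10,interpolation=cv2.INTER_CUBIC)
def px(*p): u=pr(*p);return (int((u[0]-x0+5.5)*10),int((u[1]-y0+.5)*10))
for yy,col in((113.5,(0,255,255)),(121.5,(0,255,0))): # predicted mark edges at top
    cv2.line(a,px(-50,yy,31),px(-68,yy,31),col,1); cv2.line(a,px(-50,yy,13),px(-68,yy,13),col,1)
cv2.line(a,px(-35,117.5,45),px(-51,117.5,45),(255,0,255),1)
cv2.imwrite("pics/s6c.png",a)
```

```text
t 13.8 tcp [ 0.5141 -0.0363  0.0671] yaw 10.55 turn rad 0.001 tilt [-0.  0. -1.] F [ 2.4  4.2 -0.8] ff 1.79529570043087 gap 1.0004162386105169
pointer by 22 [112.6 117.8 122.3]
```

View pics/s6c.png

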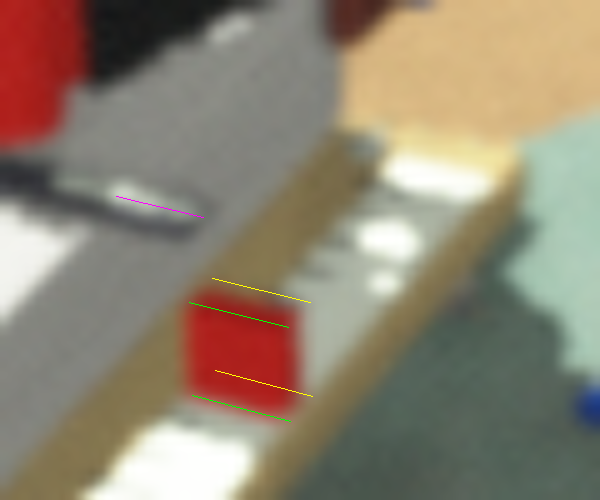

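The magenta predicted line lies slightly below the white line in this view, and the red face lies slightly below its prediction. I'll measure both edges at sub-pixel level.

```bash
cat > m.py <<'E'
from h import *
cs=robot.calibration("side")
t=np.radians(10.5);X=np.array([np.cos(t),np.sin(t)]);Y=np.array([-np.sin(t),np.cos(t)]);B=np.array([.5239,-.0868])
b=lambda q:(q[:2]-B)@np.array([X,Y]).T*1000
def meas(im):
    im=im.astype(float);r=im[...,0]-(im[...,1]+im[...,2])/2;top=[];bot=[];ln=[]
    for u in range(300,308):
        p=r[258:282,u];h=p.max()/2;i=np.nonzero(p>h)[0];a,c=i[0],i[-1]
        top.append(b(ray(u,258+a-1+(h-p[a-1])/(p[a]-p[a-1]),.031,cs)));bot.append(b(ray(u,258+c+(p[c]-h)/(p[c]-p[c+1]),.013,cs)))
    g=im.mean(-1)
    for u in range(294,300):
        p=g[250:260,u];c=int(p[1:-1].argmax())+1;w=np.clip(p[c-1:c+2]-p[c-1:c+2].min()+5,0,None)
        vv=250+(np.arange(c-1,c+2)*w).sum()/w.sum();ln.append(np.r_[u,vv,b(ray(u,vv,.045,cs)),p.max()])
    return map(np.array,(top,bot,ln))
if __name__=="__main__":
    acc=[np.load("s6.npz")["im"]]+[cam("side")[0] for _ in range(3)]
    T,Bo,L=meas(np.mean(acc,0))
    print("top-back edge",T.round(1).tolist());print("bottom front",Bo.round(1).tolist());print(L.round(1))
    print("mark centre",T[:,1].mean()+4,Bo[:,1].mean()-4)
    np.set_printoptions(linewidth=200);print(np.mean(acc,0).mean(-1)[248:262,288:304].astype(int))
E
python3 m.py
```

```text
top-back edge [[-50.9, 117.7], [-52.2, 116.7], [-54.0, 116.5], [-56.0, 116.9], [-57.7, 116.8], [-59.5, 116.6], [-61.5, 116.9], [-63.5, 117.4]]
bottom front [[-52.5, 121.8], [-54.3, 121.8], [-56.1, 121.8], [-57.9, 121.8], [-59.8, 121.8], [-61.7, 122.0], [-63.5, 122.0], [-65.2, 121.6]]
[[294.  254.6 -40.  116.9 181.7]
 [295.  254.7 -41.6 116.5 175.4]
 [296.  254.8 -43.3 116.2 154.9]
 [297.  255.2 -45.3 116.6 146.8]
 [298.  255.6 -47.3 116.9 139.8]
 [299.  250.9 -41.8 103.  131.2]]
mark centre 120.91867698813451 117.83416055330702
[[132 133 133 134 133 133 133 134 134 135 134 133 132 131 130 129]
 [133 134 134 133 133 132 134 134 135 135 132 132 130 130 129 129]
 [130 131 132 133 133 133 132 135 134 133 132 131 129 129 130 128]
 [122 125 128 130 131 132 133 133 131 131 130 129 128 129 129 128]
 [122 122 126 131 134 132 129 129 130 128 127 128 129 130 129 127]
 [133 131 139 163 172 155 135 129 124 121 120 122 127 128 128 128]
 [104 118 143 186 203 188 169 153 134 125 119 115 118 124 126 128]
 [ 75  80  98 132 154 167 181 175 154 146 136 120 109 114 125 129]
 [ 93  86  84  92 101 115 128 130 126 136 139 125 112 116 126 129]
 [137 117 106 100  95  91  90  92  95  96  96 101 113 123 127 125]
 [159 135 126 122 115 109 103 100  95  92  92 107 122 125 124 118]
 [147 132 130 127 125 125 122 121 118 114 116 123 128 125 119 111]
 [134 130 128 127 128 128 126 127 126 125 126 128 126 120 113 109]
 [130 130 128 128 127 127 126 126 126 128 128 126 120 113 109 107]]
```

The mark centre is at about 118.3 mm and the white line at about 116.6 mm, so I'll ease back 1.5 mm, hold, and then squeeze.

Scaled: 0.15 cm / 100 = 0.0015.

>>> move_arm(increments=[[[8.75,0.0015,0,0,0],[8.75,0.0015,0,0,0],[8.75,0.0015,0,0,0],[8.75,0.0015,0,0,0],[8.75,0.0015,0,0,0],[8.75,0.0015,0,0,0],[8.75,0.0015,0,0,0],[8.75,0.0015,0,0,0]]])

```text
time: 14.8
tcp_pos: [0.5138, -0.0347, 0.0672]
ee_rot: [-2.007, -2.416, 0.0]
contact_force: [1.6, 4.7, -0.6]
finger_gap: 0.994
finger_force: 2.3
```

```bash
sed -i 's/np.load("s6.npz")\["im"\]/cam("side")[0]/' m.py; python3 m.py; python3 -c "
from h import *
inc([])"
```

```text
top-back edge [[-50.9, 117.7], [-52.2, 116.6], [-54.0, 116.6], [-56.0, 116.9], [-57.8, 116.8], [-59.5, 116.6], [-61.5, 117.0], [-63.5, 117.4]]
bottom front [[-52.5, 121.9], [-54.3, 121.9], [-56.1, 121.8], [-57.9, 121.8], [-59.8, 121.8], [-61.7, 122.0], [-63.5, 122.0], [-65.2, 121.7]]
[[294.  255.1 -40.7 118.3 157.5]
 [295.  255.6 -42.9 118.9 162.9]
 [296.  255.7 -44.5 118.4 197.8]
 [297.  255.7 -46.  117.8 210.8]
 [298.  255.7 -47.5 117.2 184.5]
 [299.  255.8 -49.  116.7 133. ]]
mark centre 120.93915454241588 117.84661802707726
[[131 134 133 133 134 134 133 133 134 136 135 133 132 131 129 128]
 [133 133 133 133 133 133 133 134 135 134 132 132 131 130 130 130]
 [131 134 134 133 132 133 134 134 133 132 131 131 130 130 130 130]
 [127 130 131 131 132 133 133 132 132 131 130 129 128 129 129 129]
 [121 123 125 125 129 131 130 130 130 131 130 128 129 129 128 128]
 [128 128 127 128 131 129 124 124 127 127 127 127 128 127 128 128]
 [129 136 145 156 168 158 133 127 133 136 130 124 124 126 127 127]
 [ 86 104 137 167 190 184 157 156 175 183 160 126 118 123 127 129]
 [ 76  81 100 119 135 138 140 162 197 210 184 133 115 121 128 129]
 [104  94  92  90  91  95 102 118 137 146 131 115 115 124 127 125]
 [130 121 116 108 101  96  93  91  91  90  95 110 122 127 124 118]
 [138 131 127 124 123 119 114 109 103 100 105 117 127 125 119 112]
 [134 130 128 128 127 126 125 123 122 121 123 126 126 119 113 109]
 [129 128 129 127 128 127 126 127 127 127 129 126 120 113 110 109]]
t 15.0 tcp [ 0.5137 -0.0347  0.0671] yaw 10.56 turn rad 0.001 tilt [-0.  0. -1.] F [0.5 4.3 0.3] ff 2.2814456932246685 gap 0.9974778603228948
```

The line is at about 118.0 mm and the mark at about 118.5 mm, so it's on the mark. Squeezing now.

>>> move_arm(increments=[[[8.0,0,0,0,0],[7.5,0,0,0,0],[7,0,0,0,0],[6.5,0,0,0,0],[6,0,0,0,0],[5.5,0,0,0,0],[5,0,0,0,0],[4.5,0,0,0,0],[4,0,0,0,0],[3.5,0,0,0,0],[3,0,0,0,0],[2,0,0,0,0],[0,0,0,0,0],[0,0,0,0,0],[0,0,0,0,0],[0,0,0,0,0],[0,0,0,0,0],[0,0,0,0,0],[0,0,0,0,0],[0,0,0,0,0]]])

```text
time: 17.0
tcp_pos: [0.5155, -0.0347, 0.0673]
ee_rot: [2.006, 2.415, 0.002]
contact_force: [6.4, 5.4, -4.9]
finger_gap: 0.268
finger_force: 32.7
```

```bash
python3 m.py | sed -n 3,9p; python3 -c "
from h import *
inc([]);print(.0878*robot.get_obs()['finger_gap'])
look('s7')"
```

```text
[[294.  255.1 -40.7 118.3 140.8]
 [295.  255.4 -42.5 118.3 143.7]
 [296.  255.6 -44.4 118.4 150.1]
 [297.  255.7 -46.  117.8 142.4]
 [298.  250.9 -40.4 103.9 131.9]
 [299.  250.9 -41.9 103.1 130.6]]
mark centre 120.92737541674931 117.8370229228318
t 17.2 tcp [ 0.5155 -0.0347  0.0673] yaw 10.58 turn rad 0.001 tilt [ 0.003 -0.    -1.   ] F [ 6.3  5.2 -2.8] ff 32.690534581197426 gap 0.266792663862359
0.02342439588711512
```

View pics/s7.png

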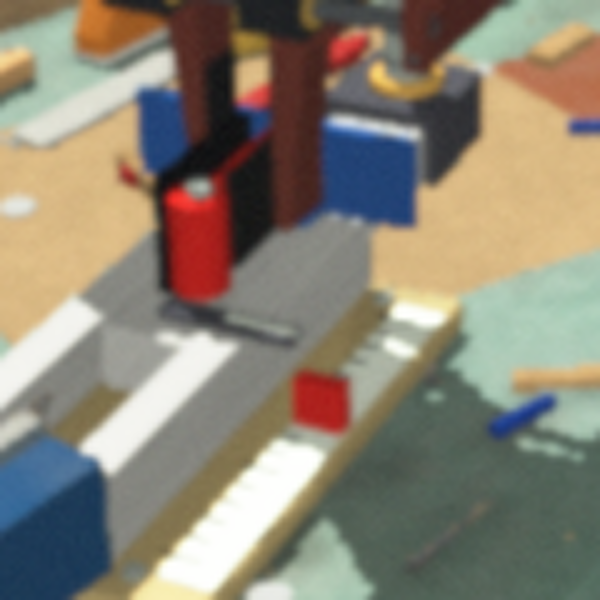

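The lever is parallel to the thumb rest with a finger on each at 32 N. The pointer tip (298,335) is still at the mark (unchanged at about 118 mm), and the pin's shoulder is down on the block at (405,80). Handing in.

```bash
python3 -c "
from h import *
print(robot.job_done())"
```

```text
the job is handed in; nothing more can be done
None
```

I handed the job in with the pin home in the bore, the leg within about 1 mm of the red mark by camera measurement, and the hand still holding the closed lever against the thumb rest at about 33 N; the judge's result was not shown.

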